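Slide the sample carton along the rail into its corner pocket

TASK

Push the small white carton across the mat until its long side lies flat against the long aluminium rail, still outside the pockets, then push it along the rail, keeping it against the rail, into the corner pocket that is wide enough for it, until it is fully home against the end stop. Work with the fingertips only: the carton stays flat on the mat and is never picked up or tipped. Leave everything else on the mat where it is, and end with the gripper clear.

Things in the scene. Friction and masses are not known exactly. Their poses are not given: they have to be found in the camera images.
- carton: the small white folding carton, the shortest white one: 40 mm (its x) by 60 mm (its y, the long sides) by 26 mm high, about 45 g, slides freely on the mat. Origin at the centre of its underside. It starts flat on the mat between the robot and the rail, its long sides roughly along the rail (within about 0.4 rad).
- nest: fixed grey aluminium rail with an end stop at each end, 18 mm high, on a green mat (mat top at z = 0.003). Origin on the mat, middle of the working face (towards the robot); x points into the rail (20 mm thick), away from the robot; y runs along it. End stops reach 60 mm out of the face to -x; inner faces at y = +200 and -200 mm. Near each end a gate block facing the rail leaves a pocket entered only along the rail.
- gate_wide: fixed gate block, 36 mm along the rail, 16 thick, 18 high, leaving a 44 mm gap to the rail: the wide pocket, at either end of the rail. Axes as the nest's. Origin on the mat, where the seated carton's origin belongs: nest x = -20 mm, y = +170 or -170 mm. The block lies 24 to 40 mm to -x of this origin, centred on it along y, so a seated carton sticks out 12 mm past it on the entry side.
- gate_narrow: fixed gate block at the other end of the rail, 36 mm along the rail, 38 mm thick, 18 mm high, leaving a gap of only 22 mm to the rail: the carton does not fit there. Origin as for the wide gate: on the mat, 20 mm from the rail face, 30 mm from that end's stop; the block lies from 2 to 40 mm on the robot's side of it.
- tin: round aluminium tin, 46 mm across, 22 mm high, loose, bystander; origin at the centre of its underside
- block: square steel block, 34 by 34 by 24 mm high, loose, bystander; origin at the centre of its underside
- tape: roll of paper tape lying flat beyond the rail, 84 mm across, 24 mm high, loose, bystander; origin at the centre of its underside
- ruler: flat steel ruler at the right, 26 by 200 (its y) by 4 mm, loose, bystander; origin at the centre of its underside
- long_carton0: long white carton lying flat at the left, 155 (its x) by 42 by 35 mm high, loose, bystander; origin at the centre of its underside
- long_carton1: long white carton lying flat at the left, 155 (its x) by 42 by 35 mm high, loose, bystander; origin at the centre of its underside
- long_carton2: long white carton lying flat at the left, 155 (its x) by 42 by 35 mm high, loose, bystander; origin at the centre of its underside

How it is judged:
By the outcome, as a careful person would: the job done as asked, in the order asked, and still so for the second after the job is handed in, with the robot touching nothing.
It also fails if it takes over 51 s, if anything falls off the work surface, if the arm or the gripper's body presses on something with over 40 N, if the wrist force passes 120 N, or if a joint passes its speed limit or range.

ROBOT

A 7-joint arm with a two-finger parallel gripper is mounted at the origin on the work surface. World frame = base frame: x ahead of the robot, y to its left, z up, the work surface at z = 0. Lengths are in m, angles in rad, forces in N, time in s.
With the tool pointing down it reaches from about 0.425 to 0.925 m from the base axis. Payload 6.8 kg.
Tool frame: the origin (TCP) lies on the centre line of the jaws, within the pads' length; the fingertips stand 11 mm ahead of it and the grasp point (between the pads) lies 8 mm behind it; z points along the fingers, y is the direction in which the jaws open and shut (so a half turn about z gives the same grasp; the last joint's range is limited). The gripper opens to 85 mm and grips with 20 to 120 N. Pads are 22 mm wide; open, the fingers measure 114 mm over their backs; the gripper's body (76 mm by 85 mm) begins 54 mm behind the grasp point. The pads swing forward as they close: fully open they stand 13 mm farther back than shut.
Start: joints at [-1.251, 0.477, 0.022, 1.555, -0.011, 1.109, -0.083], TCP at [0.28, 0.614, 0.242] pointing down, gripper open.
Joint ranges: [-2.96, 2.96], [-0.34, 2.1], [-1.41, 1.46], [0.24, 2.44], [-1.37, 4.51], [0.17, 1.92], [-2.96, 2.96]. Speed limits (rad/s): [2.39, 2.39, 3.14, 3.14, 3.14, 3.14, 3.14].

INTERFACE

Orientations are given as a rotation vector (axis times angle).
In Python, from bench import r gives the robot as it stands.
- The arm moves only by the tool send_rows, never from a script. Its argument "deltas" is a list of rows, each a list of 7 numbers: the opening, from 0 (shut) to 1 (fully open), then the shift along the tool's x, y, z as a fraction of full scale, then the turn, a rotation vector about the tool's x, y, z as a fraction of full scale. In form: [[hand, x, y, z, ax, ay, az], ...]. A call has 1 to 20 rows; each row is the pose to reach, as a shift and turn from the pose commanded when the call began, along the tool's axes at that moment, turning the shorter way round; what a row does not reach only later rows make up. Full scale, the value 1, is 150 mm for a shift and 180 degrees for a turn. A row lasts 1/12 s, in which the tool goes at most 41.7 mm and 7.16 degrees, less where a joint would pass 70% of its speed; a pose out of reach is approached as far as the arm can. A call with a number of a shift or a turn outside -1 to 1 is refused whole. A call with a gripper value outside its range is refused whole. The fingers move at their own pace and stop on an object; "squeeze" is the grip in N (left out, the last holds). Time passes only in rows, so rows that repeat a pose let the fingers close. It gives the time, the measured TCP pose, the force and the opening at its end, in the units of the state.
- r.get_obs(): the state, without advancing time (a new reading comes with each control period).
- r.grab_frame(name): name is "scene" or "side" or "wrist"; returns a dict with "pixels" (400x640x3 uint8, red, green, blue), "camera_matrix" (3x3 intrinsics, pixels), "rvec" (rotation vector, rad) and "tvec" (3), from world to camera coordinates, as OpenCV has them. Camera axes: x right, y down, z forward; pixel columns grow to the right and rows downward; lengths in m; the calibration is good to about 2 mm. A picture is of the moment at which its call begins. There is no depth.
- r.hand_in(): hands the job in, once; it reports no verdict.
The state is a dict: "clock": time; "joints": joint angles; "qvel": joint speeds; "tau": joint torques, N m; "tcp_pos": TCP position; "orientation": TCP orientation; "contact_force": force on the tool from outside, world axes, zero at the start; "moment": the same for the moment, N m; "grip_width": finger opening in m.
Only numpy, scipy, OpenCV 4.12 (cv2) and the standard library are available. Lean on these libraries where they do the work, as an engineer would, in place of code of your own. Each camera call takes 0.05 s, during which the arm holds its last target. There are 200 camera calls.

## Working session

There is one attempt and no reset: what is moved stays moved. The work goes in short steps, Python scripts to look and compute and a tool call to move; the robot and the scene stay as the last step left them, time stands still between calls to the robot, and variables do not carry over. Pictures are saved under pics/ and viewed, about 8 in all and at most 12, crops included, and the job is handed in when it is done.

Besides the shell and the picture viewer there is one more tool, called after "Request:" as name(argument=value, ...) on one line, values as JSON. send_rows: Moves the arm, as the interface text tells. Shift numbers are shares of 150 mm and turn numbers shares of 180 degrees, none past 1 either way. Its arguments: {"type":"object","properties":{"deltas":{"type":"array","items":{"type":"array","items":{"type":"number"}}},"squeeze":{"type":"number"}},"required":["deltas"]}

```bash
mkdir -p pics
cat > h.py <<'E'
import numpy as np, cv2
from bench import r
from scipy.spatial.transform import Rotation as R
def grab(n,save=None):
    f=r.grab_frame(n)
    if save: cv2.imwrite('pics/'+save,f['pixels'][...,::-1])
    return f
def ray(f,uv,z):
    Rm=cv2.Rodrigues(np.array(f['rvec'],float))[0];t=np.array(f['tvec'],float).ravel()
    c=-Rm.T@t
    d=(Rm.T@np.linalg.inv(f['camera_matrix'])@np.c_[np.atleast_2d(uv),np.ones(len(np.atleast_2d(uv)))].T).T
    return c+d*((z-c[2])/d[:,2])[:,None]
def proj(f,P):
    return cv2.projectPoints(np.atleast_2d(np.array(P,float)),np.array(f['rvec'],float),np.array(f['tvec'],float),np.array(f['camera_matrix']),None)[0].reshape(-1,2)
E
python3 - <<'E'
from h import *
o=r.get_obs();print(o)
for n in('scene','side'):
    f=grab(n,n+'0.png'); print(n,f['camera_matrix'],f['rvec'],f['tvec'])
a=cv2.imread('pics/scene0.png');b=cv2.imread('pics/side0.png')
E
```

```text
{'clock': 0.0, 'joints': array([-1.2510667 ,  0.47781757,  0.02234368,  1.55646107, -0.01150593,
        1.10929669, -0.08306795]), 'qvel': array([-2.43228746e-04,  8.14673467e-04, -7.41866369e-05, -2.59776827e-04,
        1.35126751e-03, -1.06112031e-03, -6.45136969e-04]), 'tau': array([-7.40131109e-04, -5.96460736e+01,  1.60785835e+00, -2.81197089e+01,
        1.25775495e-02,  9.49254289e-03,  1.28239324e-05]), 'tcp_pos': array([0.27982925, 0.6136294 , 0.24131   ]), 'orientation': array([-6.66791255e-01, -3.06974732e+00,  2.88387806e-03]), 'contact_force': array([-0.29274449, -0.34663128, -0.59040165]), 'moment': array([ 0.00845072, -0.00512551, -0.00410134]), 'grip_width': 0.08559967358462109}
scene [[433.25001867   0.         318.81873847]
 [  0.         433.25001867 195.98674147]
 [  0.           0.           1.        ]] [ 2.09489833  0.73347495 -0.36550339] [-0.51491592 -0.14598657  1.44971451]
side [[442.92904008   0.         322.41838544]
 [  0.         442.92904008 196.83252894]
 [  0.           0.           1.        ]] [ 0.13125071 -2.86025984  1.24707589] [0.61783202 0.04882373 1.27286051]
```

View pics/scene0.png

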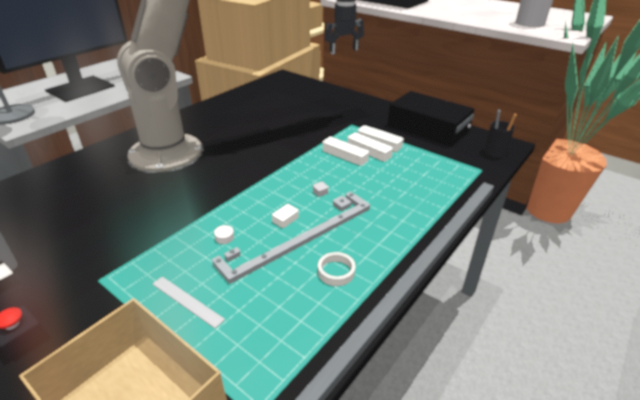

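View pics/side0.png

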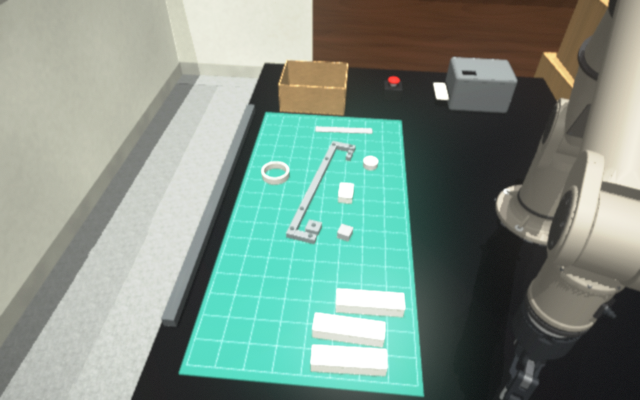

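The scene view shows the carton at about (285,215), the rail from (225,275) to (368,207), the tin at (224,234) and the block at (320,188). In the side view the carton is at (346,193). The thin gate, and so the wide pocket, looks to be at the -y end. I'll zoom in and measure.

Run:
```python
from h import *
a=cv2.imread('pics/scene0.png')[170:290,200:385];b=cv2.imread('pics/side0.png')[130:255,260:410]
a=cv2.resize(a,None,fx=4,fy=4,interpolation=2)[:, :];b=cv2.resize(b,None,fx=4,fy=4,interpolation=2)
cv2.imwrite('pics/za.png',a);cv2.imwrite('pics/zb.png',b)
for n in('scene','side'):
    f=grab(n);im=f['pixels'];hsv=cv2.cvtColor(im,cv2.COLOR_RGB2HSV)
    m=((hsv[...,1]<60)&(hsv[...,2]>90)).astype(np.uint8)
    cs,_=cv2.findContours(m,0,1)
    for c in cs:
        A=cv2.contourArea(c)
        if 40<A<4000:
            P=ray(f,c.reshape(-1,2).astype(float),.02)
            if (0.2<P[:,0].mean()<1.0) and abs(P[:,1].mean())<.6:
                (cx,cy),wh,an=cv2.minAreaRect((P[:,:2]*1000).astype(np.float32)); print(n,c.reshape(-1,2).mean(0).round(),round(cx),round(cy),np.round(wh),round(an,1))
```

```text
scene [182. 341.] 652 -438 [ 24. 318.] 89.5
scene [188. 301.] 589 -363 [201.  29.] 2.5
scene [336. 268.] 778 -89 [ 88. 105.] 38.8
scene [232. 254.] 558 -206 [41. 29.] 77.6
scene [224. 234.] 487 -171 [47. 72.] 47.5
scene [285. 215.] 556 -18 [86. 66.] 88.7
scene [297. 237.] 625 -46 [447.  93.] 77.7
scene [320. 188.] 553 139 [43. 66.] 39.0
scene [362. 145.] 496 442 [242. 255.] 0.6
side [348. 345.] 525 462 [163. 139.] 1.5
side [369. 302.] 480 357 [161.  68.] 0.4
side [345. 232.] 550 143 [52. 37.] 72.3
side [345. 192.] 554 -13 [90. 44.] 87.9
side [275. 172.] 775 -85 [ 86. 106.] 5.9
side [370. 162.] 483 -162 [45. 68.] 1.0
side [317. 192.] 619 -38 [449.  82.] 77.6
side [343. 130.] 576 -336 [197.  32.] 2.4
```

View pics/za.png

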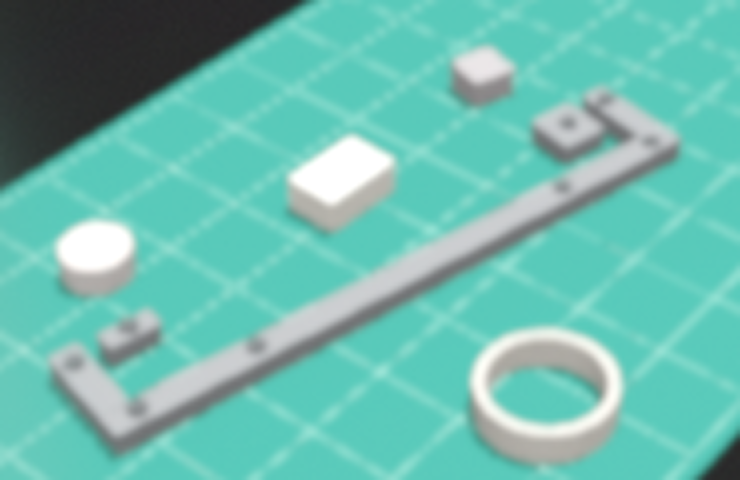

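View pics/zb.png

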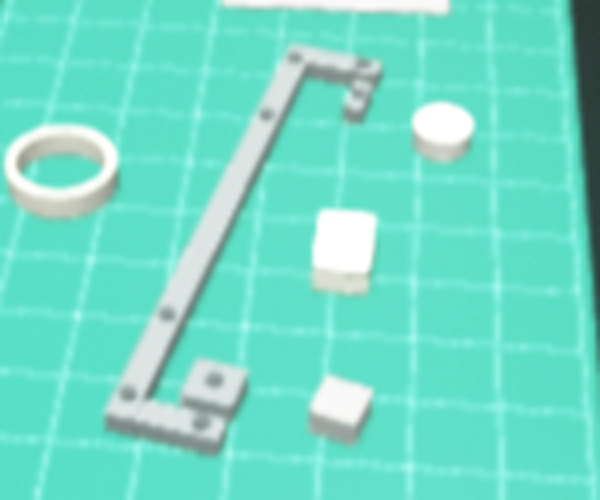

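The thin gate (wide pocket) is at the -y end, around za (130,335) and zb (358,100). I'll triangulate the screws and the carton's top corners.

Run:
```python
from h import *
fa=grab('scene');fb=grab('side')
A=dict(s1=(137,408),s2=(257,345),s3=(563,187),s4=(650,140),e1=(75,362),e4=(603,98),gw=(129,325),gn=(568,123))
B=dict(s1=(294,58),s2=(266,114),s3=(167,314),s4=(128,394),e1=(364,63),e4=(201,424),gw=(358,93),gn=(214,380))
W={}
for k in A:
    p=ray(fa,(np.array(A[k])+.5)/4-.5+[200,170],.021)[0]*1000;q=ray(fb,(np.array(B[k])+.5)/4-.5+[260,130],.021)[0]*1000
    W[k]=(p+q)[:2]/2;print(k,p[:2].round(1),q[:2].round(1))
d=W['s4']-W['s1'];print('rail ang',np.degrees(np.arctan2(d[1],d[0])),np.linalg.norm(d))
d/=np.linalg.norm(d);nx=np.array([d[1],-d[0]])
mid=sum(W[k] for k in('s1','s2','s3','s4'))/4
print('nx',nx,'origin',mid-10*nx)
for k in W: print(k,((W[k]-mid)@nx+10).round(1),((W[k]-mid)@d).round(1))
for n,f,C,o in(('a',fa,[(290,182),(352,137),(395,170),(333,209)],[200,170]),('b',fb,[(318,211),(377,212),(370,263),(314,262)],[260,130])):
    P=ray(f,(np.array(C)+.5)/4-.5+o,.029)[:,:2]*1000
    print(n,P.round(),P.mean(0).round(1)); 
    c=cv2.minAreaRect(P.astype(np.float32));print(c, 'nest',(P.mean(0)-mid)@nx+10,(P.mean(0)-mid)@d)
for n,f,C,o in(('tin',fa,(96,246),[200,170]),('tinb',fb,(443,127),[260,130]),('blk',fa,(483,64),[200,170]),('blkb',fb,(341,397),[260,130])):
    P=ray(f,(np.array(C)+.5)/4-.5+o,.026)[0,:2]*1000;print(n,P.round(), ((P-mid)@nx+10).round(),((P-mid)@d).round())
```

```text
s1 [ 605.5 -244.5] [ 605.6 -245. ]
s2 [ 622.4 -165.3] [ 622.8 -167.6]
s3 [674.7  68.8] [674.2  66.7]
s4 [690.6 148.1] [691.  145.4]
e1 [ 550.  -241.8] [ 547.5 -244.3]
e4 [637.2 168.5] [639.5 167.3]
gw [ 551.  -200.8] [ 550.8 -202.9]
gn [635.4 128.7] [635.  126.8]
rail ang 77.7088872143166 400.6594219987538
nx [ 0.97707861 -0.21287883] origin [638.57822021 -47.04486183]
s1 9.8 -200.2
s2 9.8 -120.1
s3 10.6 119.8
s4 9.8 200.5
e1 -46.0 -210.6
e4 -46.0 210.0
gw -52.7 -169.9
gn -40.5 170.0
a [[538. -47.]
 [537.  15.]
 [583.   5.]
 [579. -50.]] [559.4 -19.5]
((558.1718139648438, -17.906841278076172), (61.878211975097656, 46.84490203857422), 85.72208404541016) nest -83.19149614411515 10.098506129056645
b [[575. -45.]
 [531. -48.]
 [534.   8.]
 [574.  11.]] [553.5 -18.6]
((552.6424560546875, -18.73406982421875), (43.70599365234375, 59.23153305053711), 0.3164058327674866) nest -89.15282590607283 9.637617262716645
tin [ 486. -168.] -124.0 -151.0
tinb [ 482. -159.] -129.0 -143.0
blk [549. 143.] -128.0 166.0
blkb [549. 139.] -127.0 162.0
```

Both views agree: nest origin is near (638.6, -47.0) mm with the rail direction at 77.7°. The carton is at nest (-86, 10), yawed about 13° to the rail, and the wide pocket is at -y. I'll move over at height.

Request:
send_rows(deltas=[[0.25,-0.5,-0.5,0,0,0,0],[0.25,-1,-1,0,0,0,0],[0.25,-1,-1,0,0,0,0],[0.25,-1,-1,0,0,0,0],[0.25,-1,-1,0,0,0,0],[0.25,-1,-1,0,0,0,0],[0.25,-1,-1,0,0,0,0]])

```text
clock: 0.88
tcp_pos: [0.3561, 0.4124, 0.2427]
orientation: [0.676, 3.067, -0.0]
contact_force: [-0.3, 0.4, 0.4]
grip_width: 0.0214
```

Request:
send_rows(deltas=[[0.25,-1,-1,0,0,0,0],[0.25,-1,-1,0,0,0,0],[0.25,-1,-1,0,0,0,0],[0.25,-1,-1,0,0,0,0],[0.25,-1,-1,0,0,0,0],[0.25,-1,-1,0,0,0,0],[0.25,-1,-1,0,0,0,0]])

```text
clock: 1.47
tcp_pos: [0.4296, 0.2155, 0.2426]
orientation: [0.673, 3.068, 0.001]
contact_force: [-0.3, 1.6, -0.1]
grip_width: 0.0213
```

Request:
send_rows(deltas=[[0.25,-1,-1,0.3,0,0,0],[0.25,-1,-1,0.6,0,0,0],[0.25,-1,-1,0.6,0,0,0],[0.25,-1,-1,0.6,0,0,0],[0.25,-1,-1,0.6,0,0,0],[0.25,-1,-1,0.6,0,0,0],[0.25,-1,-1,0.6,0,0,0]])

```text
clock: 2.05
tcp_pos: [0.5033, 0.0156, 0.1502]
orientation: [-0.672, -3.067, 0.004]
contact_force: [0.3, -0.6, 1.5]
grip_width: 0.0212
```

```bash
cat >> h.py <<'E'
O=np.array([.6386,-.0470]);D=np.array([.2129,.9771]);NX=np.array([.9771,-.2129])
def nest(p): return np.array([(p[:2]-O)@NX,(p[:2]-O)@D])*1000
def plan(x,y,z,yaxis):   # nest mm, z m, direction of tool y (2-vector)
    o=r.get_obs();p=o['tcp_pos'];M=R.from_rotvec(o['orientation'])
    t=np.r_[O+NX*x/1000+D*y/1000,z]
    ty=np.r_[yaxis,0];T=R.from_matrix(np.c_[np.cross(ty,[0,0,-1]),ty,[0,0,-1]])
    print('t',round(o['clock'],2),'nest',nest(p).round(1),'z',p[2].round(4),'F',o['contact_force'].round(1),'w',round(o['grip_width'],4))
    print('shift',(M.inv().apply(t-p)/.15).round(3),'turn',((M.inv()*T).as_rotvec()/np.pi).round(3))
E
python3 - <<'E'
from h import *
plan(-131,10,.1,D)
E
```

```text
t 2.05 nest [-145.5   32.3] z 0.1502 F [ 0.3 -0.6  1.5] w 0.0212
shift [-0.127 -0.124  0.335] turn [-0.001 -0.    -0.069]
```

Request:
send_rows(deltas=[[0.25,-0.127,-0.124,0.2,0,0,-0.035],[0.25,-0.127,-0.124,0.4,0,0,-0.069],[0.25,-0.127,-0.124,0.6,0,0,-0.069],[0.25,-0.127,-0.124,0.6,0,0,-0.069],[0.25,-0.127,-0.124,0.6,0,0,-0.069]])

```text
clock: 2.47
tcp_pos: [0.5118, -0.0043, 0.0614]
orientation: [-0.327, -3.121, -0.001]
contact_force: [-0.0, -0.4, 0.9]
grip_width: 0.0213
```

Run:
```python
from h import *
plan(-131,10,.022,D)
b=grab('side')['pixels'][130:255,260:410,::-1];w=grab('wrist')['pixels'][...,::-1]
b=cv2.resize(b,None,fx=3.2,fy=3.2,interpolation=2);w=cv2.resize(w,None,fx=.5,fy=.5)
w=cv2.copyMakeBorder(w,0,400-200,0,0,0);
cv2.imwrite('pics/c1.png',np.hstack([b,w]))
```

```text
t 2.47 nest [-133.    14.7] z 0.0614 F [-0.  -0.4  0.9] w 0.0213
shift [-0.014 -0.032  0.263] turn [-0.    -0.001  0.002]
```

View pics/c1.png

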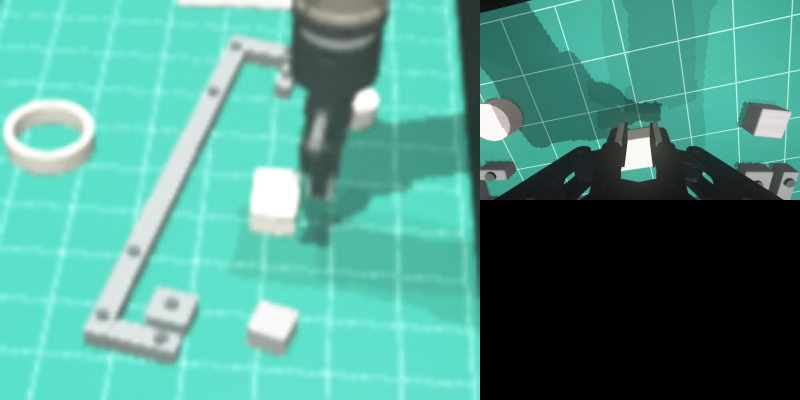

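The fingers are clear on the robot side of the carton, with the tip at crop (318,197) and the carton at (275,200). I'll check the tip height and descend.

Request:
send_rows(deltas=[[0.25,0,0,0.1,0,0,0],[0.25,0,0,0.18,0,0,0],[0.25,0,0,0.22,0,0,0],[0.25,0,0,0.24,0,0,0],[0.25,0,0,0.24,0,0,0]])

```text
clock: 2.98
tcp_pos: [0.513, -0.0062, 0.027]
orientation: [0.33, 3.123, 0.001]
contact_force: [0.0, -0.1, -0.1]
grip_width: 0.0212
```

Run:
```python
from h import *
plan(-51,10,.022,D)
f=grab('side')
p=np.r_[O+NX*-.133+D*(.0147+.018),0]
for z in(.03,.04,.05,.06): print(z,proj(f,p+[0,0,z]).round(1))
```

```text
t 2.98 nest [-131.4   13.1] z 0.027 F [ 0.  -0.1 -0.1] w 0.0212
shift [-0.536 -0.023  0.034] turn [0.    0.    0.001]
0.03 [[358.6 196.8]]
0.04 [[358.8 194.3]]
0.05 [[359.1 191.7]]
0.06 [[359.3 189. ]]
```

Request:
send_rows(deltas=[[0.25,0,-0.02,0.033,0,0,0],[0.25,-0.03,-0.02,0.033,0,0,0],[0.25,-0.06,-0.02,0.033,0,0,0],[0.25,-0.09,-0.02,0.033,0,0,0],[0.25,-0.12,-0.02,0.033,0,0,0],[0.25,-0.15,-0.02,0.033,0,0,0],[0.25,-0.18,-0.02,0.033,0,0,0],[0.25,-0.21,-0.02,0.033,0,0,0],[0.25,-0.24,-0.02,0.033,0,0,0],[0.25,-0.27,-0.02,0.033,0,0,0],[0.25,-0.3,-0.02,0.033,0,0,0],[0.25,-0.33,-0.02,0.033,0,0,0],[0.25,-0.36,-0.02,0.033,0,0,0],[0.25,-0.39,-0.02,0.033,0,0,0],[0.25,-0.42,-0.02,0.033,0,0,0],[0.25,-0.45,-0.02,0.033,0,0,0],[0.25,-0.47,-0.02,0.033,0,0,0],[0.25,-0.49,-0.02,0.033,0,0,0],[0.25,-0.5,-0.02,0.033,0,0,0],[0.25,-0.5,-0.02,0.033,0,0,0]])

```text
clock: 4.7
tcp_pos: [0.5855, -0.0255, 0.0214]
orientation: [0.331, 3.124, 0.0]
contact_force: [0.2, 0.7, 0.6]
grip_width: 0.0214
```

Run:
```python
from h import *
plan(-51,10,.022,D)
a=grab('scene')['pixels'][170:290,200:385,::-1]
cv2.imwrite('pics/c2.png',cv2.resize(a,None,fx=4,fy=4,interpolation=2))
```

```text
t 4.7 nest [-56.5   9.7] z 0.0214 F [0.2 0.7 0.6] w 0.0214
shift [-0.037  0.002 -0.004] turn [0.    0.    0.001]
```

View pics/c2.png

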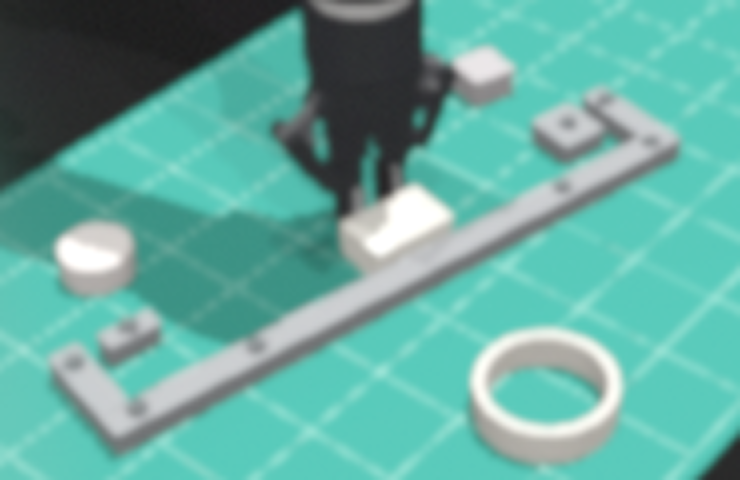

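The carton at (397,232) is now parallel to the rail with a gap of a few mm. I'll close the gap gently while watching the force.

Request:
send_rows(deltas=[[0.25,-0.01,0,0,0,0,0],[0.25,-0.02,0,0,0,0,0],[0.25,-0.03,0,0,0,0,0],[0.25,-0.035,0,0,0,0,0],[0.25,-0.035,0,0,0,0,0]])

```text
clock: 5.17
tcp_pos: [0.5905, -0.0266, 0.0214]
orientation: [0.331, 3.124, 0.0]
contact_force: [1.5, 0.7, 0.4]
grip_width: 0.0215
```

Request:
send_rows(deltas=[[0.25,-0.005,0,0,0,0,0],[0.25,-0.01,0,0,0,0,0],[0.25,-0.01,0,0,0,0,0]])

```text
clock: 5.42
tcp_pos: [0.5908, -0.0266, 0.0212]
orientation: [-0.331, -3.122, -0.0]
contact_force: [-2.8, 1.1, 2.0]
grip_width: 0.0217
```

Request:
send_rows(deltas=[[0.25,-0.005,0,0,0,0,0],[0.25,-0.01,0,0,0,0,0],[0.25,-0.01,0,0,0,0,0],[0.25,-0.01,0,0,0,0,0]])

```text
clock: 5.75
tcp_pos: [0.5909, -0.0267, 0.0209]
orientation: [-0.33, -3.12, -0.0]
contact_force: [-7.3, 1.4, 5.2]
grip_width: 0.0215
```

Run:
```python
from h import *
plan(-51,10,.022,D)
```

```text
t 5.75 nest [-50.9   9.7] z 0.0209 F [-7.3  1.4  5.2] w 0.0215
shift [ 0.001  0.002 -0.008] turn [-0.    -0.001  0.001]
```

It stopped at exactly the expected depth (-50.9, expected -51) with 7 N, so it is against the rail. I'll back straight off, lift, and look.

Request:
send_rows(deltas=[[0.25,0.03,0,0,0,0,0],[0.25,0.08,0,0,0,0,0],[0.25,0.2,0,0,0,0,0],[0.25,0.2,0,-0.2,0,0,0],[0.25,0.2,0,-0.45,0,0,0],[0.0,0.2,0.2,-0.45,0,0,0.04],[0.0,0.2,0.4,-0.45,0,0,0.08],[0.0,0.2,0.4,-0.45,0,0,0.12],[0.0,0.2,0.4,-0.45,0,0,0.16],[0.0,0.2,0.4,-0.45,0,0,0.2],[0.0,0.2,0.4,-0.45,0,0,0.24],[0.0,0.2,0.4,-0.45,0,0,0.28],[0.0,0.2,0.4,-0.45,0,0,0.32],[0.0,0.2,0.4,-0.45,0,0,0.36],[0.0,0.2,0.4,-0.45,0,0,0.4],[0.0,0.2,0.4,-0.45,0,0,0.44],[0.0,0.2,0.4,-0.45,0,0,0.48],[0.0,0.2,0.4,-0.45,0,0,0.5],[0.0,0.2,0.4,-0.45,0,0,0.5]])

```text
clock: 7.33
tcp_pos: [0.5764, 0.0379, 0.0888]
orientation: [2.444, 1.972, 0.0]
contact_force: [-1.4, 0.1, -0.0]
grip_width: 0.0001
```

Run:
```python
from h import *
plan(-24,62,.08,NX);print(r.get_obs()['joints'].round(2))
a=grab('scene')['pixels'][190:290,200:385,::-1];b=grab('side')['pixels'][130:255,260:410,::-1]
a=cv2.resize(a,None,fx=4,fy=4,interpolation=2)[:400,:420+0] if 0 else cv2.resize(a,(518,280),interpolation=2)
b=cv2.resize(b,(600,500),interpolation=2)[:, :280]
c=np.zeros((500,800,3),np.uint8);c[:280,:518]=a;c[:,520:]=b;cv2.imwrite('pics/c3.png',c)
```

```text
t 7.33 nest [-78.9  69.8] z 0.0888 F [-1.4  0.1 -0. ] w 0.0001
shift [-0.052  0.366  0.059] turn [0. 0. 0.]
[-0.65  0.6   0.64  1.95 -0.51  0.76  0.07]
```

View pics/c3.png

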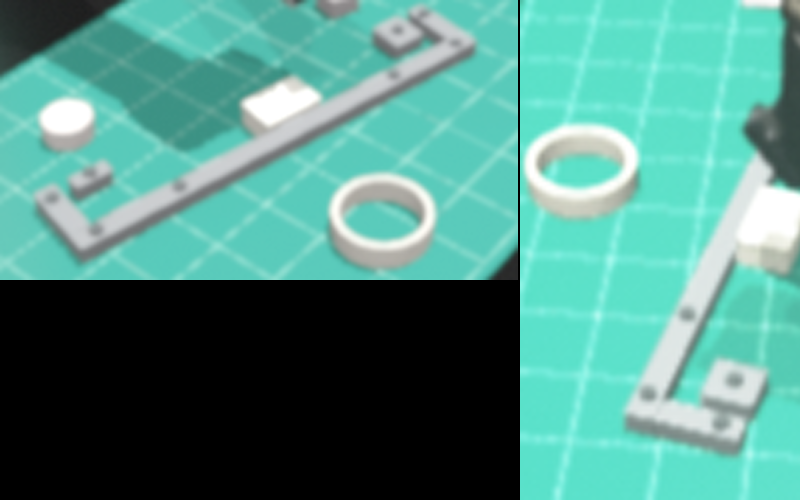

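The carton lies flush on the rail at (282,108), outside the pockets. Next I'll go behind its +y end with the jaws shut.

Request:
send_rows(deltas=[[0,-0.05,0.2,0,0,0,0],[0,-0.05,0.366,0,0,0,0],[0,-0.05,0.366,0,0,0,0],[0,-0.05,0.366,0,0,0,0],[0,-0.05,0.366,0.15,0,0,0],[0,-0.05,0.366,0.3,0,0,0],[0,-0.05,0.366,0.4,0,0,0],[0,-0.05,0.366,0.445,0,0,0],[0,-0.05,0.366,0.445,0,0,0],[0,-0.05,0.366,0.445,0,0,0]])

```text
clock: 8.27
tcp_pos: [0.6284, 0.0189, 0.0224]
orientation: [-2.443, -1.975, 0.0]
contact_force: [0.1, -0.7, 0.4]
grip_width: -0.0003
```

Run:
```python
from h import *
plan(-22,-60,.022,NX)
```

```text
t 8.27 nest [-24.   62.2] z 0.0224 F [ 0.1 -0.7  0.4] w -0.0003
shift [-0.815  0.01   0.003] turn [-0.     0.     0.001]
```

Request:
send_rows(deltas=[[0,-0.02,0,0,0,0,0],[0,-0.05,0,0,0,0,0],[0,-0.08,0.001,0,0,0,0],[0,-0.11,0.002,0,0,0,0],[0,-0.15,0.003,0,0,0,0],[0,-0.19,0.004,0,0,0,0],[0,-0.23,0.005,0,0,0,0],[0,-0.27,0.006,0,0,0,0],[0,-0.31,0.007,0,0,0,0],[0,-0.35,0.008,0,0,0,0],[0,-0.39,0.009,0,0,0,0],[0,-0.43,0.01,0,0,0,0],[0,-0.47,0.011,0,0,0,0],[0,-0.51,0.012,0,0,0,0],[0,-0.55,0.013,0,0,0,0],[0,-0.59,0.014,0,0,0,0],[0,-0.63,0.015,0,0,0,0],[0,-0.66,0.016,0,0,0,0],[0,-0.68,0.016,0,0,0,0],[0,-0.68,0.016,0,0,0,0]])

```text
clock: 9.93
tcp_pos: [0.6093, -0.0823, 0.0222]
orientation: [2.444, 1.973, -0.0]
contact_force: [0.5, -0.1, -1.0]
grip_width: -0.0
```

Run:
```python
from h import *
plan(-20,-129,.022,NX)
a=grab('scene')['pixels'][190:290,200:320,::-1];b=grab('side')['pixels'][130:210,300:400,::-1]
c=np.zeros((340,800,3),np.uint8);c[:333,:400]=cv2.resize(a,(400,333),interpolation=2);c[:320,400:]=cv2.resize(b,(400,320),interpolation=2);cv2.imwrite('pics/c4.png',c)
```

```text
t 9.93 nest [-21.1 -40.8] z 0.0222 F [ 0.5 -0.1 -1. ] w -0.0
shift [-0.588  0.006  0.001] turn [0.    0.    0.001]
```

View pics/c4.png

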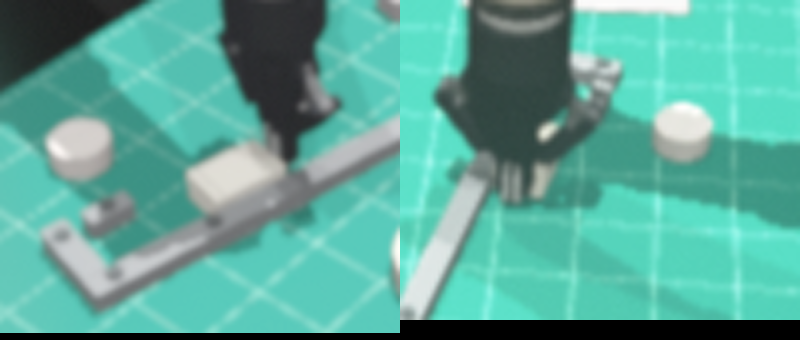

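The carton at (235,180) is still flush with the rail and the pusher is square behind it. I'll continue into the pocket, slowing at the end.

Request:
send_rows(deltas=[[0,-0.02,0.001,0,0,0,0],[0,-0.05,0.002,0,0,0,0],[0,-0.08,0.003,0,0,0,0],[0,-0.11,0.004,0,0,0,0],[0,-0.145,0.005,0,0,0,0],[0,-0.18,0.006,0,0,0,0],[0,-0.215,0.006,0,0,0,0],[0,-0.25,0.006,0,0,0,0],[0,-0.285,0.006,0,0,0,0],[0,-0.32,0.006,0,0,0,0],[0,-0.355,0.006,0,0,0,0],[0,-0.39,0.006,0,0,0,0],[0,-0.425,0.006,0,0,0,0],[0,-0.455,0.006,0,0,0,0],[0,-0.485,0.006,0,0,0,0],[0,-0.51,0.006,0,0,0,0],[0,-0.53,0.006,0,0,0,0],[0,-0.55,0.006,0,0,0,0],[0,-0.56,0.006,0,0,0,0],[0,-0.56,0.006,0,0,0,0]])

```text
clock: 11.7
tcp_pos: [0.5927, -0.1641, 0.0221]
orientation: [2.443, 1.974, -0.0]
contact_force: [0.2, -1.2, -0.2]
grip_width: -0.0002
```

Request:
send_rows(deltas=[[0,-0.008,0,0,0,0,0],[0,-0.016,0,0,0,0,0],[0,-0.024,0,0,0,0,0],[0,-0.024,0,0,0,0,0]])

```text
clock: 12.03
tcp_pos: [0.592, -0.1674, 0.0221]
orientation: [2.443, 1.975, -0.0]
contact_force: [1.0, 0.2, -0.7]
grip_width: 0.0001
```

Run:
```python
from h import *
plan(-20,-129,.022,NX)
```

```text
t 12.03 nest [ -20.  -127.5] z 0.0221 F [ 1.   0.2 -0.7] w 0.0001
shift [-0.01  -0.     0.001] turn [0.    0.    0.001]
```

Request:
send_rows(deltas=[[0,-0.006,0,0,0,0,0],[0,-0.012,0,0,0,0,0],[0,-0.012,0,0,0,0,0]])

```text
clock: 12.28
tcp_pos: [0.5916, -0.1691, 0.0221]
orientation: [2.443, 1.975, -0.0]
contact_force: [-0.2, -0.0, -0.9]
grip_width: 0.0001
```

Request:
send_rows(deltas=[[0,-0.006,0,0,0,0,0],[0,-0.01,0,0,0,0,0],[0,-0.01,0,0,0,0,0]])

```text
clock: 12.53
tcp_pos: [0.5914, -0.1703, 0.0221]
orientation: [-2.443, -1.975, -0.0]
contact_force: [0.0, 0.2, 0.2]
grip_width: 0.0003
```

Request:
send_rows(deltas=[[0,-0.006,0,0,0,0,0],[0,-0.01,0,0,0,0,0],[0,-0.01,0,0,0,0,0]])

```text
clock: 12.78
tcp_pos: [0.5914, -0.1704, 0.0221]
orientation: [-2.441, -1.975, -0.002]
contact_force: [-0.0, 4.4, 1.5]
grip_width: -0.0003
```

Request:
send_rows(deltas=[[0,-0.006,0,0,0,0,0],[0,-0.01,0,0,0,0,0],[0,-0.01,0,0,0,0,0]])

```text
clock: 13.03
tcp_pos: [0.5914, -0.1704, 0.0221]
orientation: [-2.439, -1.976, -0.004]
contact_force: [0.5, 8.6, 3.5]
grip_width: -0.0
```

It stopped hard at y = -130.5 mm with the force rising to 8.6 N, so it is home. I'll retreat straight back and lift.

Request:
send_rows(deltas=[[0,0.02,0,0,0,0,0],[0,0.05,0,0,0,0,0],[0,0.12,0,0,0,0,0],[0,0.25,0,0,0,0,0],[0,0.25,0,-0.15,0,0,0],[0,0.25,0,-0.4,0,0,0],[0,0.4,-0.1,-0.7,0,0,0],[0,0.8,-0.1,-1,0,0,0],[0,1,-0.1,-1,0,0,0],[0,1,-0.1,-1,0,0,0],[0,1,-0.1,-1,0,0,0],[0,1,-0.1,-1,0,0,0]])

```text
clock: 14.03
tcp_pos: [0.6081, -0.0209, 0.1725]
orientation: [2.438, 1.98, 0.002]
contact_force: [0.2, -0.7, 0.5]
grip_width: -0.0
```

Run:
```python
from h import *
plan(-20,-129,.022,NX)
fa=grab('scene');fb=grab('side')
a=fa['pixels'][215:285,205:305,::-1].copy();b=fb['pixels'][135:185,310:390,::-1].copy()
c=np.zeros((300,800,3),np.uint8);c[:280,:400]=cv2.resize(a,(400,280),interpolation=2);c[:250,400:]=cv2.resize(b,(400,250),interpolation=2);cv2.imwrite('pics/c5.png',c)
# expected seated top corners
for n,f,o,s in(('a',fa,[205,215],4),('b',fb,[310,135],5)):
    P=[np.r_[O+NX*x+D*y,.029] for x,y in((-.04,-.2),(-.04,-.14),(0,-.14),(0,-.2))]
    print(n,((proj(f,P)-o+.5)*s-.5).round()+([0,0] if n=='a' else [400,0]))
```

```text
t 14.03 nest [-35.4  19. ] z 0.1725 F [ 0.2 -0.7  0.5] w -0.0
shift [-0.988  0.094  1.003] turn [ 0.    -0.     0.002]
a [[ 72. 170.]
 [161. 126.]
 [197. 162.]
 [107. 208.]]
b [[591.  52.]
 [567. 106.]
 [507.  94.]
 [532.  41.]]
```

View pics/c5.png

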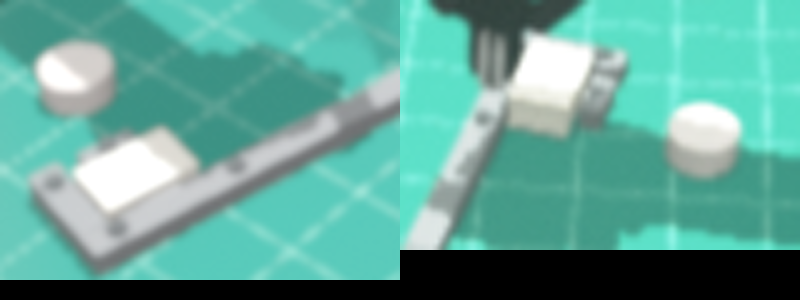

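The carton sits in the wide pocket. Its observed top corners in the scene crop are (75,175), (163,128), (198,160) and (108,215), within about 2 px of a seated carton once the 4x zoom is undone. The tin hasn't moved, so I'm handing in.

```bash
python3 -c "
from h import *
print(r.hand_in())"
```

```text
the job is handed in; nothing more can be done
None
```

The carton is in the wide pocket at the -y end of the rail, home against the end stop. I handed the job in at about 14 s of the 51 s allowed.

- **To the rail:** I pushed it square against the rail outside the pockets with two slightly opened fingertips. It stopped at the expected depth (-50.9 mm, expected -51) with about 7 N.
- **Into the pocket:** I pushed it along the rail with the shut fingertips until it stopped against the end stop, with the force reaching 8.6 N. That stop came about 1.5 mm further along than my image estimate, which is within the calibration error.
- **Last checks:** In the final pictures the carton's top corners match the seated position to about 2 px. The gripper is lifted clear at 0.17 m. The tin looked unmoved in the last crops. The ruler, the long cartons and, at the end, the block and tape were outside those crops and not re-checked, but the arm never came near them with the fingers down. No check failed.

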